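# Raise the dye booth's sash to the pointer

## Task

Push the clear sliding window of the dye booth up from beneath its lip until the lip is level with the tip of the brass pointer on the booth's post, then take the hand away; the window stays where it is left. Ease it up slowly with your fingertips under the lip; do not grip the lip or press on its top, and leave the pointer, the glue jar, the thread spool and the dye bottle alone.

Things in the scene. Friction and masses are not known exactly. Their poses are not given: they have to be found in the camera images.
- booth: The fixed bench-top booth: deck 18 mm thick, two 36 mm aluminium front posts (centres 430 mm apart) that lean back 30 degrees from vertical with the window between them, a header at their top (500 mm up), clear walls, open back. Origin on the bench midway between the posts, where the window's plane meets it; x points into the booth (away from the robot), y to the robot's left, z up..
- sash (a joint): Travel of the window up its slope from its lowest rest (m), 0 to 0.22; it starts at 0 to 0.04. It slides along 0.5 x + 0.866 z of the booth (up and away). At 0 the lip's bead centre is 150 mm above the bench. Hidden weights balance it: it stays wherever it is left and takes 3 to 5 N along the slope to push either way; no stop holds it at the wanted height.
- lip (a point): Aluminium lip at the window's foot, standing out square to the window towards the robot: a 5 mm plate 372 mm wide ending in a round bead of radius 7 mm. This point: the bead's centre, mid-width, 55 mm in front of the window's plane; axes are the booth's leant back with the window. Push the bead from beneath or from its lower front, anywhere along it (it cannot jam). Free space below it.
- strip (a point): A flat black rubber strip, 20 x 340 x 4 mm, on top of the lip plate; this point is its centre, 29 mm behind the bead's centre and 6.5 mm above it, square to the window. Not to be pressed or gripped.
- pointer: Brass arrow (cone 24 mm long, 22 mm across at its base) on a bracket on the left post (booth +y), aimed sideways at the lip's left end; origin at the cone's tip, 6 mm beyond the bead's end in y. It marks where the bead's centre must come: the bead passes right by the tip, in line with it. 235 to 316 mm above the bench. Stays put unless knocked. Axes lean with the window.
- gluejar_mid (a point): Centre of the closed glass glue jar, 68 mm across, 86 mm tall, standing loose on the bench in front of one side of the booth. Bystander.
- spool_mid (a point): Centre of the thread spool, 42 mm across, 52 mm tall, standing loose on the bench in front of the other side of the booth. Bystander.
- dye_mid (a point): Centre of the small amber dye bottle, 42 mm across, 85 mm tall, standing loose on the deck inside the booth. Bystander.

How it is judged:
By the outcome, as a careful person would: the job done as asked, in the order asked, and still so for the second after the job is handed in, with the robot touching nothing.
It also fails if it takes over 35 s, if anything falls off the work surface, if the arm or the gripper's body presses on something with over 40 N, if the wrist force passes 120 N, or if a joint passes its speed limit or range.

## Robot

A 6-joint arm with a two-finger parallel gripper is mounted at the origin on the work surface. World frame = base frame: x ahead of the robot, y to its left, z up, the work surface at z = 0. Lengths are in m, angles in rad, forces in N, time in s.
With the tool pointing down it reaches from about 0.225 to 0.875 m from the base axis. Payload 3.4 kg.
Tool frame: the origin (TCP) lies at the very end of the fingers, on their centre line; the grasp point (between the pads) lies 19 mm behind it (manip.grasp_offset is the distance from the TCP to the grasp point, in m); x points along the fingers, y is the direction in which the jaws open and shut, and the axes are right-handed (so a half turn about x gives the same grasp; the last joint's range is limited). The gripper opens to 85 mm and grips with 20 to 120 N. Pads are 22 mm wide; open, the fingers measure 114 mm over their backs; the gripper's body (76 mm by 85 mm) begins 54 mm behind the grasp point. The pads swing forward as they close: fully open they stand 13 mm farther back than shut.
Start: joints at [1.083, 0.276, 1.505, -0, 1.361, -0.121], TCP at [0.206, 0.537, 0.231] pointing down, gripper open.
Joint ranges: [-2.89, 2.89], [-0.75, 2.08], [0.22, 2.7], [-1.18, 4.32], [0.11, 2.71], [-2.7, 2.7]. Speed limits (rad/s): [2.57, 2.57, 3.14, 3.14, 3.14, 3.14].

## Interface

Orientations are given as a unit quaternion [w, x, y, z].
In Python, from rig import manip gives the robot as it stands.
- The arm moves only by the tool step_arm, never from a script. Its argument "increments" is a list of rows, each an object with "grip": the opening, from 0 (shut) to 1 (fully open); "delta_pos": the shift along the world's x, y, z in m, a list of three; "twist": the turn about the world's z in degrees. A call has 1 to 10 rows; each row shifts and turns the commanded pose from where the row before left it; what a row does not reach is not made up. A row lasts 1/12 s, in which the tool goes at most 41.7 mm and 7.16 degrees, less where a joint would pass 70% of its speed; a pose out of reach is approached as far as the arm can. A call with a gripper value outside its range is refused whole. The fingers move at their own pace and stop on an object; "force" is the grip in N (left out, the last holds). Time passes only in rows, so rows that do not move let the fingers close. It gives the time, the measured TCP pose, the force and the opening at its end, in the units of the state.
- manip.get_state(): the state, without advancing time (a new reading comes with each control period).
- manip.get_image(name): name is "scene" or "top" or "wrist"; returns a dict with "img" (480x640x3 uint8, red, green, blue), "fx", "fy", "cx", "cy" (pixels), "rvec" (rotation vector, rad) and "tvec" (3), from world to camera coordinates, as OpenCV has them; the wrist camera has in their place "mount" (4x4, takes a point from camera to tool coordinates, whose origin is the TCP and whose axes are the tool frame's). Camera axes: x right, y down, z forward; pixel columns grow to the right and rows downward; lengths in m; the calibration is good to about 2 mm. A picture is of the moment at which its call begins: read the wrist's pose just before it. There is no depth.
- manip.sign_off(): hands the job in, once; it reports no verdict.
The state is a dict: "clock": time; "qpos": joint angles; "qd": joint speeds; "effort": joint torques, N m; "position": TCP position; "ee_rot": TCP orientation; "contact_force": force on the tool from outside, world axes, zero at the start; "moment": the same for the moment, N m; "width": finger opening in m.
Only numpy, scipy, OpenCV 4.12 (cv2) and the standard library are available. Lean on these libraries where they do the work, as an engineer would, in place of code of your own. Each camera call takes 0.05 s, during which the arm holds its last target. There are 200 camera calls.

## Working session

There is one attempt and no reset: what is moved stays moved. The work goes in short steps, Python scripts to look and compute and a tool call to move; the robot and the scene stay as the last step left them, time stands still between calls to the robot, and variables do not carry over. Pictures are saved under pics/ and viewed, about 8 in all and at most 12, crops included, and the job is handed in when it is done.

Besides the shell and the picture viewer there is one more tool, called after ">>>" by a JSON object that holds its "fn" and its "kwargs". step_arm: Moves the arm, as the interface text tells. Its arguments: {"type":"object","properties":{"increments":{"type":"array"},"force":{"type":"number"}},"required":["increments"]}

```bash
mkdir -p pics; ls; python3 - <<'E'
from rig import manip
import cv2,numpy as np
s=manip.get_state();print(s)
for n in("scene","top","wrist"):
    d=manip.get_image(n);cv2.imwrite(f"pics/{n}0.png",d["img"][:,:,::-1])
    print(n,{k:np.round(v,4).tolist() for k,v in d.items() if k!="img"})
E
```

```text
pics
{'clock': 0.0, 'qpos': array([ 1.08297938e+00,  2.76627856e-01,  1.50612945e+00,  1.64240366e-05,
        1.36066034e+00, -1.20998605e-01]), 'qd': array([ 0.00016925, -0.00017883,  0.00189573, -0.00066197,  0.00047867,
        0.0010635 ]), 'effort': array([-4.02146525e-04, -4.16752017e+01, -2.45805538e+01,  1.11722516e-04,
        1.09579720e-02, -9.82318141e-06]), 'position': array([0.20598075, 0.53629484, 0.23042242]), 'ee_rot': array([ 0.69504761,  0.12835126,  0.69544523, -0.12957899]), 'contact_force': array([ 0.52589382, -0.90577725,  0.42373241]), 'moment': array([-0.00675805,  0.05586117, -0.01687263]), 'width': 0.08549859336156207}
scene {'fx': 469.0999, 'fy': 469.0999, 'cx': 319.0649, 'cy': 230.2159, 'rvec': [2.3695, 0.8922, -0.3148], 'tvec': [-0.4151, -0.1977, 1.2423]}
top {'fx': 621.03, 'fy': 621.03, 'cx': 320.3947, 'cy': 230.0577, 'rvec': [2.1127, -2.1488, 0.1868], 'tvec': [0.025, 0.5797, 1.1279]}
wrist {'fx': 384.076, 'fy': 384.076, 'cx': 321.5575, 'cy': 236.134, 'mount': [[-0.001, -0.3061, 0.952, -0.142], [1.0, -0.0006, 0.0009, -0.0002], [0.0003, 0.952, 0.3061, -0.0788], [0.0, 0.0, 0.0, 1.0]]}
```

View pics/scene0.png

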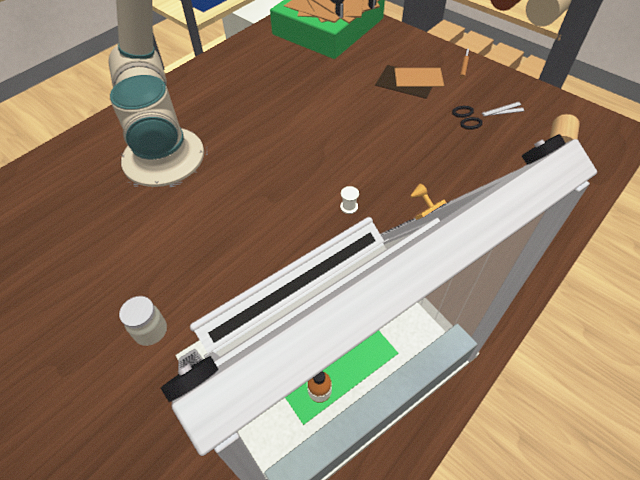

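View pics/top0.png

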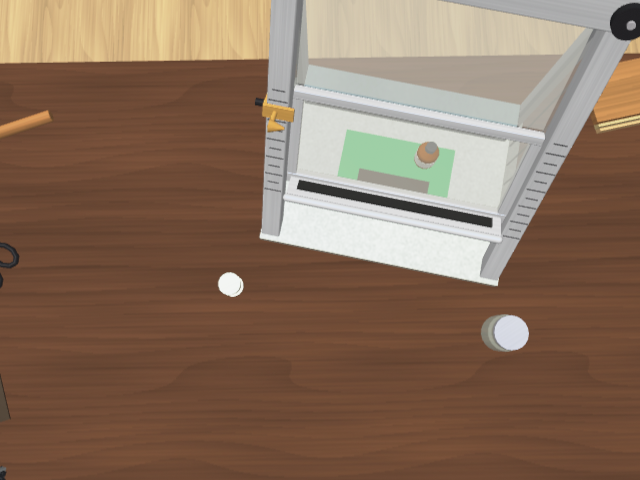

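The top view shows the pointer at about (275,124), the strip from (297,187) to (492,222), the spool at (230,284) and the jar at (510,333). In the scene view the pointer is at about (420,190) and the strip runs from (210,338) to (375,236). Next I'll zoom in on the pointer in both views.

```bash
python3 - <<'E'
import cv2,numpy as np
t=cv2.imread("pics/top0.png");s=cv2.imread("pics/scene0.png")
a=cv2.resize(t[90:140,250:300],(400,400),interpolation=cv2.INTER_CUBIC)
b=cv2.resize(s[175:225,400:450],(400,400),interpolation=cv2.INTER_CUBIC)
cv2.imwrite("pics/z1.png",np.hstack([a,b]))
def strip(im,box):
    x0,y0,x1,y1=box;m=np.zeros(im.shape[:2],np.uint8)
    m[y0:y1,x0:x1]=(im[y0:y1,x0:x1].max(2)<70)*255
    c=max(cv2.findContours(m,0,2)[0],key=cv2.contourArea)
    print(cv2.contourArea(c),cv2.approxPolyDP(c,4,True)[:,0].tolist(),cv2.boxPoints(cv2.minAreaRect(c)).tolist())
strip(t,(285,170,505,240));strip(s,(200,225,385,350))
E
```

```text
1498.5 [[297, 188], [491, 225], [490, 218], [304, 181]] [[296.92828369140625, 188.36203002929688], [298.59796142578125, 179.93026733398438], [492.32818603515625, 218.29269409179688], [490.65850830078125, 226.72445678710938]]
1789.5 [[370, 233], [209, 332], [213, 341], [372, 242]] [[207.8314666748047, 332.7303161621094], [369.26971435546875, 231.83143615722656], [375.05621337890625, 241.08987426757812], [213.61798095703125, 341.98876953125]]
```

View pics/z1.png

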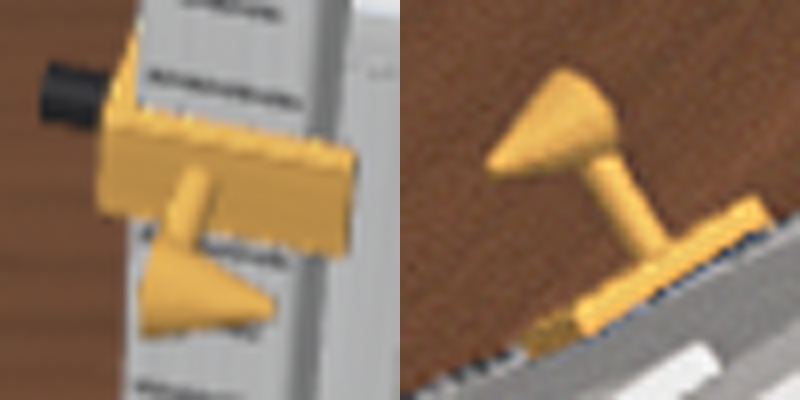

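The zoom puts the cone tip at about (283.9,128.0) in the top view and (410.8,195.1) in the scene view.

```bash
cat >h.py <<'E'
import cv2,numpy as np
C={"scene":(469.1,319.065,230.216,[2.3695,.8922,-.3148],[-.4151,-.1977,1.2423]),
"top":(621.03,320.395,230.058,[2.1127,-2.1488,.1868],[.025,.5797,1.1279])}
try:
    pass
except Exception: pass
def ray(n,p):
    f,cx,cy,r,t=C[n];R=cv2.Rodrigues(np.array(r))[0]
    d=R.T@np.array([(p[0]-cx)/f,(p[1]-cy)/f,1]);return -R.T@np.array(t),d/np.linalg.norm(d)
def onz(n,p,z):
    o,d=ray(n,p);return o+d*(z-o[2])/d[2]
def tri(pt,ps):
    A=np.zeros((3,3));b=np.zeros(3);rs=[ray("top",pt),ray("scene",ps)]
    for o,d in rs:
        P=np.eye(3)-np.outer(d,d);A+=P;b+=P@o
    X=np.linalg.solve(A,b);return X,max(np.linalg.norm((np.eye(3)-np.outer(d,d))@(X-o)) for o,d in rs)
E
sed -i '/^try/,/^except/d' h.py
python3 - <<'E'
from h import *
np.set_printoptions(precision=4,suppress=True)
tip,e=tri((283.9,128.0),(410.8,195.1));print("tip",tip,e)
L,e1=tri((297.8,184.2),(372.2,236.5));R,e2=tri((491.5,222.5),(210.7,337.4));print("strip",L,e1,R,e2,np.linalg.norm(L-R))
y=(L-R);y[2]=0;y/=np.linalg.norm(y);x=np.array([y[1],-y[0],0]);z=np.array([0,0,1.])
print("yaw deg",np.degrees(np.arctan2(x[1],x[0])))
u=.5*x+.866*z;n=-.866*x+.5*z;c=(L+R)/2;b=c+.029*n-.0065*u
q=(b[2]-.15)/.866;d=tip-b
print("bead",b,"q",q,"tip rel: along u",d@u,"y",d@y,"n",d@n,"x",x,"u",u,"booth origin",b-.055*n-(q+0)*u)
print("spool",onz("top",(230,284),.052),"jar",onz("top",(511,333),.086))
E
```

```text
tip [0.6946 0.069  0.3048] 0.0002704275571896798
strip [0.6426 0.0537 0.1609] 0.0004171393627612254 [ 0.569  -0.2782  0.1621] 0.0007016670490689264 0.33996625394439495
yaw deg -12.507266014258212
bead [ 0.5781 -0.1061  0.1703] q 0.023482845424608524 tip rel: along u 0.15434220672443744 y 0.19618589040884885 n 0.0015495405356165254 x [ 0.9763 -0.2166  0.    ] u [ 0.4881 -0.1083  0.866 ] booth origin [ 0.6132 -0.1139  0.1225]
spool [0.4804 0.1856 0.052 ] jar [ 0.3812 -0.3222  0.086 ]
```

```bash
python3 - <<'E'
from rig import manip
import numpy as np
from scipy.spatial.transform import Rotation as R
s=manip.get_state();w=s["ee_rot"];r=R.from_quat([*w[1:],w[0]]).as_matrix();print(r.round(3))
for k in (1,2): print("heading deg",np.degrees(np.arctan2(r[1,k],r[0,k])))
E
```

```text
[[-0.001  0.359  0.933]
 [-0.001  0.933 -0.359]
 [-1.    -0.001 -0.   ]]
heading deg 68.98467072613542
heading deg -21.015339009584057
```

>>> {"fn": "step_arm", "kwargs": {"increments": [{"grip": 0,"delta_pos": [0.016,-0.0316,0],"twist": 0.85},{"grip": 0,"delta_pos": [0.016,-0.0316,0],"twist": 0.85},{"grip": 0,"delta_pos": [0.016,-0.0316,0],"twist": 0.85},{"grip": 0,"delta_pos": [0.016,-0.0316,0],"twist": 0.85},{"grip": 0,"delta_pos": [0.016,-0.0316,0],"twist": 0.85},{"grip": 0,"delta_pos": [0.016,-0.0316,0],"twist": 0.85},{"grip": 0,"delta_pos": [0.016,-0.0316,0],"twist": 0.85},{"grip": 0,"delta_pos": [0.016,-0.0316,0],"twist": 0.85},{"grip": 0,"delta_pos": [0.016,-0.0316,0],"twist": 0.85},{"grip": 0,"delta_pos": [0.016,-0.0316,0],"twist": 0.85}], "force": 20}}

```text
clock: 0.98
position: [0.3664, 0.2191, 0.2313]
ee_rot: [0.703, 0.077, 0.703, -0.077]
contact_force: [0.7, 0.0, 0.3]
width: 0.0002
```

>>> {"fn": "step_arm", "kwargs": {"increments": [{"grip": 0,"delta_pos": [0.016,-0.0316,0],"twist": 0},{"grip": 0,"delta_pos": [0.016,-0.0316,0],"twist": 0},{"grip": 0,"delta_pos": [0.016,-0.0316,0],"twist": 0},{"grip": 0,"delta_pos": [0.016,-0.0316,0],"twist": 0},{"grip": 0,"delta_pos": [0.016,-0.0316,0],"twist": 0},{"grip": 0,"delta_pos": [0.016,-0.0316,0],"twist": 0},{"grip": 0,"delta_pos": [0.016,-0.0316,0],"twist": 0},{"grip": 0,"delta_pos": [0.016,-0.0316,0],"twist": 0},{"grip": 0,"delta_pos": [0.016,-0.0316,0],"twist": 0},{"grip": 0,"delta_pos": [0,0,0],"twist": 0}]}}

```text
clock: 1.82
position: [0.5135, -0.0695, 0.2308]
ee_rot: [0.704, 0.077, 0.702, -0.08]
contact_force: [-0.5, -0.4, 0.6]
width: 0.0001
```

>>> {"fn": "step_arm", "kwargs": {"increments": [{"grip": 0,"delta_pos": [0.004,-0.0075,-0.022],"twist": 0},{"grip": 0,"delta_pos": [0.004,-0.0075,-0.022],"twist": 0},{"grip": 0,"delta_pos": [0.004,-0.0075,-0.022],"twist": 0},{"grip": 0,"delta_pos": [0.004,-0.0075,-0.024],"twist": 0},{"grip": 0,"delta_pos": [0,0,0],"twist": 0},{"grip": 0,"delta_pos": [0,0,0],"twist": 0}]}}

```text
clock: 2.32
position: [0.5251, -0.0931, 0.1403]
ee_rot: [0.702, 0.078, 0.704, -0.077]
contact_force: [-0.0, -0.1, 0.4]
width: -0.0004
```

```bash
cat >snap.py <<'E'
import sys,cv2,numpy as np
from rig import manip
s=manip.get_state();print(s["clock"],s["position"].round(4),s["contact_force"].round(2))
k=sys.argv[1]
ims={n:manip.get_image(n)["img"][:,:,::-1] for n in("top","scene","wrist")}
for n in ims: cv2.imwrite(f"pics/{n}{k}.png",ims[n])
r=lambda i:cv2.resize(i,(400,300),interpolation=cv2.INTER_AREA)
cv2.imwrite(f"pics/all{k}.png",np.vstack([np.hstack([r(ims["top"]),r(ims["scene"])]),np.hstack([r(ims["wrist"]),r(ims["wrist"])*0])]))
E
python3 snap.py 1
```

```text
2.3167 [ 0.5251 -0.0931  0.1403] [-0.03 -0.13  0.38]
```

View pics/all1.png

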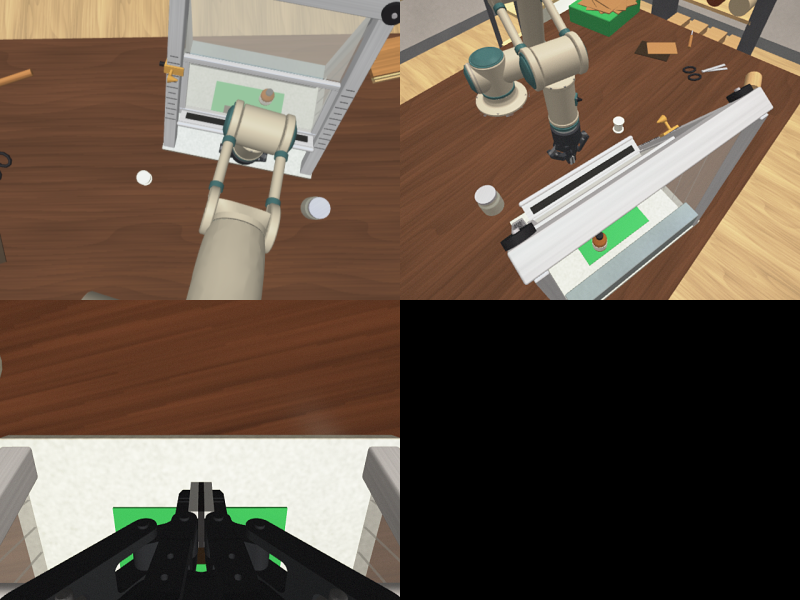

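Fingers shut, standing in front of the lip below bead height, clear of everything. I'll ease them in to contact.

>>> {"fn": "step_arm", "kwargs": {"increments": [{"grip": 0,"delta_pos": [0.006,-0.0013,0],"twist": 0},{"grip": 0,"delta_pos": [0.006,-0.0013,0],"twist": 0},{"grip": 0,"delta_pos": [0.006,-0.0013,0],"twist": 0},{"grip": 0,"delta_pos": [0.005,-0.001,0],"twist": 0},{"grip": 0,"delta_pos": [0.003,-0.0007,0],"twist": 0},{"grip": 0,"delta_pos": [0.002,-0.0004,0],"twist": 0},{"grip": 0,"delta_pos": [0,0,0],"twist": 0}]}}

```text
clock: 3.05
position: [0.5547, -0.0997, 0.1412]
ee_rot: [0.703, 0.077, 0.703, -0.077]
contact_force: [-0.7, -0.0, -0.4]
width: -0.0
```

>>> {"fn": "step_arm", "kwargs": {"increments": [{"grip": 0,"delta_pos": [0.001,-0.0002,0],"twist": 0},{"grip": 0,"delta_pos": [0.001,-0.0002,0],"twist": 0},{"grip": 0,"delta_pos": [0.001,-0.0002,0],"twist": 0},{"grip": 0,"delta_pos": [0,0,0],"twist": 0}]}}

```text
clock: 3.38
position: [0.5573, -0.1003, 0.1413]
ee_rot: [0.703, 0.077, 0.703, -0.077]
contact_force: [-0.4, -0.1, 0.0]
width: 0.0001
```

>>> {"fn": "step_arm", "kwargs": {"increments": [{"grip": 0,"delta_pos": [0.001,-0.0002,0],"twist": 0},{"grip": 0,"delta_pos": [0.001,-0.0002,0],"twist": 0},{"grip": 0,"delta_pos": [0,0,0],"twist": 0}]}}

```text
clock: 3.63
position: [0.5595, -0.1007, 0.1414]
ee_rot: [0.703, 0.077, 0.703, -0.077]
contact_force: [-0.4, -0.2, 0.3]
width: 0.0001
```

>>> {"fn": "step_arm", "kwargs": {"increments": [{"grip": 0,"delta_pos": [0.001,-0.0002,0],"twist": 0},{"grip": 0,"delta_pos": [0.001,-0.0002,0],"twist": 0},{"grip": 0,"delta_pos": [0,0,0],"twist": 0}]}}

```text
clock: 3.88
position: [0.5605, -0.1009, 0.1413]
ee_rot: [0.702, 0.077, 0.703, -0.077]
contact_force: [-1.8, -0.0, 1.3]
width: 0.0
```

Light contact. Now I'll push along the slope.

>>> {"fn": "step_arm", "kwargs": {"increments": [{"grip": 0,"delta_pos": [0.0011,-0.00024,0.0019],"twist": 0},{"grip": 0,"delta_pos": [0.0011,-0.00024,0.0019],"twist": 0},{"grip": 0,"delta_pos": [0.0011,-0.00024,0.0019],"twist": 0},{"grip": 0,"delta_pos": [0.0011,-0.00024,0.0019],"twist": 0},{"grip": 0,"delta_pos": [0.0011,-0.00024,0.0019],"twist": 0},{"grip": 0,"delta_pos": [0.0011,-0.00024,0.0019],"twist": 0},{"grip": 0,"delta_pos": [0.0011,-0.00024,0.0019],"twist": 0},{"grip": 0,"delta_pos": [0.0011,-0.00024,0.0019],"twist": 0},{"grip": 0,"delta_pos": [0.0011,-0.00024,0.0019],"twist": 0},{"grip": 0,"delta_pos": [0.0011,-0.00024,0.0019],"twist": 0}]}}

```text
clock: 4.72
position: [0.5703, -0.1029, 0.1598]
ee_rot: [0.701, 0.077, 0.705, -0.077]
contact_force: [-6.1, 1.3, -2.2]
width: -0.0002
```

```bash
cat >lip.py <<'E'
import sys
from rig import manip
from h import *
s=manip.get_state();print(s["clock"],s["position"].round(4),s["contact_force"].round(2))
k=sys.argv[1];im=manip.get_image("scene")["img"][:,:,::-1].copy();cv2.imwrite(f"pics/scene{k}.png",im)
# strip centre line seen from scene camera -> intersect with strip's plane of travel
x=np.array([.9763,-.2166,0]);y=np.array([.2166,.9763,0]);z=np.array([0,0,1.]);u=.5*x+.866*z;n=-.866*x+.5*z
c0=(np.array([.6426,.0537,.1609])+np.array([.569,-.2782,.1621]))/2
m=((im.max(2)<70)*255).astype(np.uint8);m=cv2.morphologyEx(m,cv2.MORPH_CLOSE,np.ones((3,3)))
for c in cv2.findContours(m,0,2)[0]:
    r=cv2.minAreaRect(c);w,h=sorted(r[1])
    if not(h>60 and w<20 and h/w>6): continue
    b=cv2.boxPoints(r);i=np.argmin([np.linalg.norm(b[j]-b[(j+1)%4]) for j in range(4)])
    for p in ((b[i]+b[(i+1)%4])/2,(b[(i+2)%4]+b[(i+3)%4])/2):
        o,d=ray("scene",p);X=o+d*((c0-o)@n)/(d@n)
        print("end",p.round(1),X.round(4),"travel",((X-c0)@u).round(4),"y",((X-c0)@y).round(4))
E
python3 lip.py 2
```

```text
4.7167 [ 0.5703 -0.1029  0.1598] [-6.07  1.3  -2.16]
end [211.5 337.6] [ 0.5783 -0.2795  0.1777] travel 0.0187 y -0.1692
end [376.7 235.1] [0.6637 0.0345 0.2044] travel 0.0496 y 0.1558
end [137.3  -1.1] [ 0.9777 -0.4192  0.9055] travel 0.859 y -0.2191
end [162.4  74.2] [ 0.9879 -0.4244  0.9247] travel 0.8813 y -0.222
```

>>> {"fn": "step_arm", "kwargs": {"increments": [{"grip": 0,"delta_pos": [0.0011,-0.00024,0.0019],"twist": 0},{"grip": 0,"delta_pos": [0.0011,-0.00024,0.0019],"twist": 0},{"grip": 0,"delta_pos": [0.0011,-0.00024,0.0019],"twist": 0},{"grip": 0,"delta_pos": [0.0011,-0.00024,0.0019],"twist": 0},{"grip": 0,"delta_pos": [0.0011,-0.00024,0.0019],"twist": 0},{"grip": 0,"delta_pos": [0.0011,-0.00024,0.0019],"twist": 0},{"grip": 0,"delta_pos": [0.0011,-0.00024,0.0019],"twist": 0},{"grip": 0,"delta_pos": [0.0011,-0.00024,0.0019],"twist": 0},{"grip": 0,"delta_pos": [0.0011,-0.00024,0.0019],"twist": 0},{"grip": 0,"delta_pos": [0.0011,-0.00024,0.0019],"twist": 0}]}}

```text
clock: 5.6
position: [0.581, -0.1053, 0.1789]
ee_rot: [0.701, 0.077, 0.705, -0.077]
contact_force: [-7.2, 1.9, -0.4]
width: 0.0003
```

>>> {"fn": "step_arm", "kwargs": {"increments": [{"grip": 0,"delta_pos": [0.0011,-0.00024,0.0019],"twist": 0},{"grip": 0,"delta_pos": [0.0011,-0.00024,0.0019],"twist": 0},{"grip": 0,"delta_pos": [0.0011,-0.00024,0.0019],"twist": 0},{"grip": 0,"delta_pos": [0.0011,-0.00024,0.0019],"twist": 0},{"grip": 0,"delta_pos": [0.0011,-0.00024,0.0019],"twist": 0},{"grip": 0,"delta_pos": [0.0011,-0.00024,0.0019],"twist": 0},{"grip": 0,"delta_pos": [0.0011,-0.00024,0.0019],"twist": 0},{"grip": 0,"delta_pos": [0.0011,-0.00024,0.0019],"twist": 0},{"grip": 0,"delta_pos": [0.0011,-0.00024,0.0019],"twist": 0},{"grip": 0,"delta_pos": [0.0011,-0.00024,0.0019],"twist": 0}]}}

```text
clock: 6.43
position: [0.5917, -0.1077, 0.1979]
ee_rot: [0.701, 0.077, 0.705, -0.077]
contact_force: [-8.1, 1.0, -0.7]
width: -0.0003
```

```bash
python3 lip.py 3; python3 snap.py 4
```

```text
6.4333 [ 0.5917 -0.1077  0.1979] [-8.15  0.96 -0.72]
end [386.5 230. ] [0.6794 0.0381 0.2295] travel 0.0785 y 0.1627
end [213.5 338.2] [ 0.5999 -0.2841  0.216 ] travel 0.063 y -0.1691
end [137.3  -1.1] [ 0.9777 -0.4192  0.9055] travel 0.859 y -0.2191
end [162.4  74.2] [ 0.9879 -0.4244  0.9247] travel 0.8813 y -0.222
6.4833 [ 0.5921 -0.1078  0.1983] [-7.76  0.99  1.5 ]
```

View pics/scene4.png

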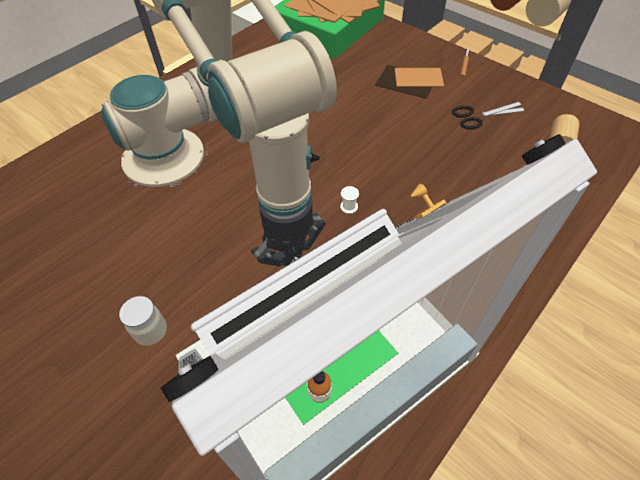

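The strip's +y end is now at (389,229). The lip follows the fingers (tool 65 mm, image about 63 mm up the slope), and the bystanders are untouched. On with the push.

>>> {"fn": "step_arm", "kwargs": {"increments": [{"grip": 0,"delta_pos": [0.0011,-0.00024,0.0019],"twist": 0},{"grip": 0,"delta_pos": [0.0011,-0.00024,0.0019],"twist": 0},{"grip": 0,"delta_pos": [0.0011,-0.00024,0.0019],"twist": 0},{"grip": 0,"delta_pos": [0.0011,-0.00024,0.0019],"twist": 0},{"grip": 0,"delta_pos": [0.0011,-0.00024,0.0019],"twist": 0},{"grip": 0,"delta_pos": [0.0011,-0.00024,0.0019],"twist": 0},{"grip": 0,"delta_pos": [0.0011,-0.00024,0.0019],"twist": 0},{"grip": 0,"delta_pos": [0.0011,-0.00024,0.0019],"twist": 0},{"grip": 0,"delta_pos": [0.0011,-0.00024,0.0019],"twist": 0},{"grip": 0,"delta_pos": [0.0011,-0.00024,0.0019],"twist": 0}]}}

```text
clock: 7.47
position: [0.6025, -0.1101, 0.2169]
ee_rot: [0.701, 0.077, 0.705, -0.077]
contact_force: [-8.4, 1.7, -0.6]
width: -0.0001
```

>>> {"fn": "step_arm", "kwargs": {"increments": [{"grip": 0,"delta_pos": [0.0011,-0.00024,0.0019],"twist": 0},{"grip": 0,"delta_pos": [0.0011,-0.00024,0.0019],"twist": 0},{"grip": 0,"delta_pos": [0.0011,-0.00024,0.0019],"twist": 0},{"grip": 0,"delta_pos": [0.0011,-0.00024,0.0019],"twist": 0},{"grip": 0,"delta_pos": [0.0011,-0.00024,0.0019],"twist": 0},{"grip": 0,"delta_pos": [0.0011,-0.00024,0.0019],"twist": 0},{"grip": 0,"delta_pos": [0.0011,-0.00024,0.0019],"twist": 0},{"grip": 0,"delta_pos": [0.0011,-0.00024,0.0019],"twist": 0},{"grip": 0,"delta_pos": [0.0011,-0.00024,0.0019],"twist": 0},{"grip": 0,"delta_pos": [0.0011,-0.00024,0.0019],"twist": 0}]}}

```text
clock: 8.3
position: [0.6133, -0.1125, 0.2361]
ee_rot: [0.7, 0.077, 0.705, -0.077]
contact_force: [-8.9, 1.5, -0.4]
width: 0.0
```

>>> {"fn": "step_arm", "kwargs": {"increments": [{"grip": 0,"delta_pos": [0.0011,-0.00024,0.0019],"twist": 0},{"grip": 0,"delta_pos": [0.0011,-0.00024,0.0019],"twist": 0},{"grip": 0,"delta_pos": [0.0011,-0.00024,0.0019],"twist": 0},{"grip": 0,"delta_pos": [0.0011,-0.00024,0.0019],"twist": 0},{"grip": 0,"delta_pos": [0.0011,-0.00024,0.0019],"twist": 0},{"grip": 0,"delta_pos": [0.0011,-0.00024,0.0019],"twist": 0},{"grip": 0,"delta_pos": [0.0011,-0.00024,0.0019],"twist": 0},{"grip": 0,"delta_pos": [0.0011,-0.00024,0.0019],"twist": 0},{"grip": 0,"delta_pos": [0.0005,-0.0001,0.0009],"twist": 0},{"grip": 0,"delta_pos": [0,0,0],"twist": 0}]}}

```text
clock: 9.13
position: [0.6226, -0.1145, 0.2526]
ee_rot: [0.701, 0.077, 0.705, -0.077]
contact_force: [-9.3, 1.3, 1.6]
width: -0.0002
```

```bash
python3 lip.py 5; python3 snap.py 6; python3 - <<'E'
import cv2,numpy as np
t=cv2.imread("pics/top6.png");s=cv2.imread("pics/scene6.png")
a=cv2.resize(t[100:160,255:315],(400,400),interpolation=cv2.INTER_CUBIC)
b=cv2.resize(s[175:255,370:450],(400,400),interpolation=cv2.INTER_CUBIC)
cv2.imwrite("pics/z6.png",np.hstack([a,b]))
E
```

```text
9.1333 [ 0.6226 -0.1145  0.2526] [-9.34  1.27  1.58]
end [216.5 339.3] [ 0.6304 -0.2912  0.2702] travel 0.1255 y -0.1693
end [403.1 222.7] [0.713  0.0257 0.2909] travel 0.1494 y 0.1579
end [137.2  -1. ] [ 0.9777 -0.4192  0.9055] travel 0.859 y -0.2191
end [162.2  74.2] [ 0.9879 -0.4244  0.9247] travel 0.8813 y -0.222
9.1833 [ 0.6226 -0.1145  0.2526] [-9.9   1.68  1.45]
```

View pics/z6.png

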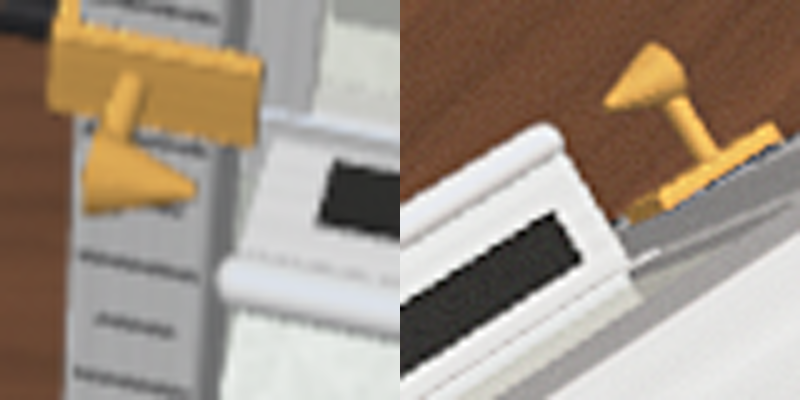

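Crop: in the top view the bead's left end is at about (287.6,142.0); in the scene view it is at about (400.4,202.3). The tip is still at (284,128) and (411,195). I'll triangulate what is left.

```bash
python3 - <<'E'
from h import *
x=np.array([.9763,-.2166,0]);y=np.array([.2166,.9763,0]);z=np.array([0,0,1.]);u=.5*x+.866*z;n=-.866*x+.5*z
tip=np.array([.6946,.069,.3048])
B,e=tri((287.6,142.0),(400.4,202.3));d=tip-B;print(B,e,"left u",d@u,"y",d@y,"n",d@n)
# single-view: bead-end ray meets plane through tip, normal n
for nm,p in(("top",(287.6,142.0)),("scene",(400.4,202.3))):
    o,dd=ray(nm,p);X=o+dd*((tip-o)@n)/(dd@n);print(nm,(tip-X)@u,(tip-X)@y)
# strip ends from top crop: far-left mid of strip (330,193)
s,e=tri((255+325/6.667-.4,100+192/6.667-.4),(370+170/5-.4,175+237/5-.4));b=s+.029*n-.0065*u;d=tip-b;print("strip",e,"left u",d@u,"y",d@y,"n",d@n)
dt=np.array([.6226,-.1145,.2526])-np.array([.5605,-.1009,.1413]);print("tool travel u",dt@u)
E
```

```text
[0.68072589 0.06497877 0.27963307] 0.0005688568834449894 left u 0.028131704585645 y 0.006931054664140853 n 0.0016075231558123626
top 0.02707889331353169 0.00761945784060732
scene -0.07103436244814151 0.06363169080733552
strip 0.0008266169807122095 left u 0.026805161997780488 y 0.025483729494091837 n 0.0021634764622347324
tool travel u 0.128172795
```

>>> {"fn": "step_arm", "kwargs": {"increments": [{"grip": 0,"delta_pos": [0.0012,-0.00026,0.0021],"twist": 0},{"grip": 0,"delta_pos": [0.0012,-0.00026,0.0021],"twist": 0},{"grip": 0,"delta_pos": [0.0012,-0.00026,0.0021],"twist": 0},{"grip": 0,"delta_pos": [0.0012,-0.00026,0.0021],"twist": 0},{"grip": 0,"delta_pos": [0.0012,-0.00026,0.0021],"twist": 0},{"grip": 0,"delta_pos": [0.0012,-0.00026,0.0021],"twist": 0},{"grip": 0,"delta_pos": [0.0012,-0.00026,0.0021],"twist": 0},{"grip": 0,"delta_pos": [0.0012,-0.00026,0.0021],"twist": 0},{"grip": 0,"delta_pos": [0.0012,-0.00026,0.0021],"twist": 0},{"grip": 0,"delta_pos": [0,0,0],"twist": 0}]}}

```text
clock: 10.17
position: [0.6335, -0.1169, 0.2718]
ee_rot: [0.701, 0.077, 0.705, -0.077]
contact_force: [-8.7, 1.6, 3.2]
width: 0.0001
```

```bash
cat >zoom.py <<'E'
import cv2,numpy as np,sys
k=sys.argv[1];t=cv2.imread(f"pics/top{k}.png");s=cv2.imread(f"pics/scene{k}.png")
a=cv2.resize(t[105:155,265:315],(400,400),interpolation=cv2.INTER_CUBIC)
b=cv2.resize(s[175:225,385:435],(400,400),interpolation=cv2.INTER_CUBIC)
cv2.imwrite(f"pics/z{k}.png",np.hstack([a,b]))
E
python3 snap.py 7; python3 zoom.py 7
```

```text
10.1667 [ 0.6335 -0.1169  0.2718] [-8.66  1.55  3.22]
```

View pics/z7.png

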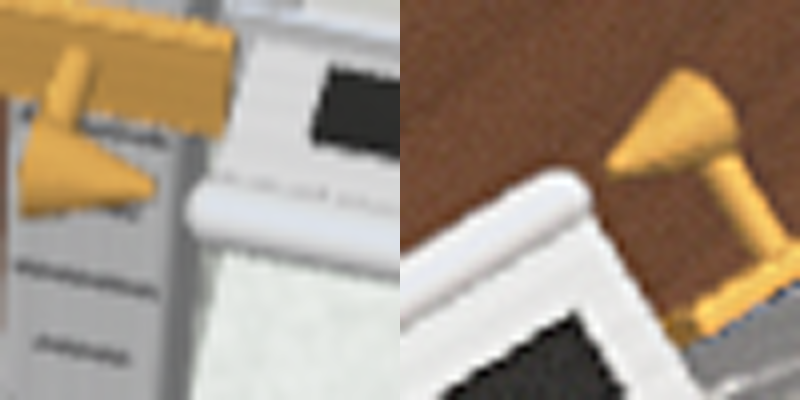

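Crop: tip at (155,187) and bead end at (190,210) in the top half, tip at (610,165) and bead end at (575,188) in the scene half. The bead is slightly short of the tip.

```bash
cat >rem.py <<'E'
from h import *
import sys
x=np.array([.9763,-.2166,0]);y=np.array([.2166,.9763,0]);z=np.array([0,0,1.]);u=.5*x+.866*z;n=-.866*x+.5*z
v=list(map(float,sys.argv[1:]))
f=lambda a,b,ox,oy:(ox+(a+.5)/8-.5,oy+(b+.5)/8-.5)
T,e=tri(f(v[0],v[1],265,105),f(v[4]-400,v[5],385,175))
B,e2=tri(f(v[2],v[3],265,105),f(v[6]-400,v[7],385,175))
d=T-B;print("T",T.round(4),"B",B.round(4),e,e2,"left u",d@u,"y",d@y,"n",d@n)
o,dd=ray("top",f(v[2],v[3],265,105));X=o+dd*((T-o)@n)/(dd@n);print("top only",(T-X)@u,(T-X)@y)
# scene: tip-y assumed 6 mm beyond bead end
o,dd=ray("scene",f(v[6]-400,v[7],385,175));X=o+dd*((T-.006*y-o)@y)/(dd@y);print("scene y-plane",(T-X)@u,(T-X)@n)
E
python3 rem.py 155 187 190 210 610 165 575 188;python3 rem.py 157 187 187 211 607 167 580 190
```

```text
T [0.6947 0.0689 0.3047] B [0.6914 0.0625 0.3008] 0.00025069214099349884 0.0002855006218345052 left u 0.0042985000287903774 y 0.006993828201581135 n 0.0003402515405980025
top only 0.004214086543939364 0.007265028557545423
scene y-plane 0.005430430263294455 0.00045129339107389697
T [0.6946 0.0684 0.3045] B [0.6919 0.0633 0.2997] 5.3738580504452795e-05 0.0005888116844456641 left u 0.005016524268459392 y 0.005559133355383203 n 0.0010232722659111171
top only 0.004554586323729927 0.006168920913629253
scene y-plane 0.0031933251087298965 0.0011801921924706289
```

>>> {"fn": "step_arm", "kwargs": {"increments": [{"grip": 0,"delta_pos": [0.0005,-0.0001,0.0009],"twist": 0},{"grip": 0,"delta_pos": [0.0005,-0.0001,0.0009],"twist": 0},{"grip": 0,"delta_pos": [0.0005,-0.0001,0.0009],"twist": 0},{"grip": 0,"delta_pos": [0.0006,-0.0001,0.0009],"twist": 0},{"grip": 0,"delta_pos": [0,0,0],"twist": 0},{"grip": 0,"delta_pos": [0,0,0],"twist": 0}]}}

```text
clock: 10.82
position: [0.6353, -0.1173, 0.2751]
ee_rot: [0.701, 0.077, 0.705, -0.077]
contact_force: [-10.2, 1.1, 1.1]
width: 0.0002
```

```bash
python3 snap.py 8; python3 zoom.py 8
```

```text
10.8167 [ 0.6353 -0.1173  0.2751] [-10.21   1.14   1.11]
```

View pics/z8.png

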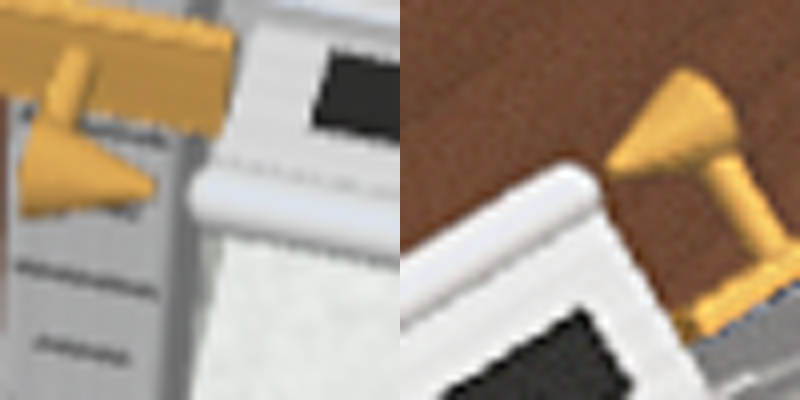

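Crop: the bead end is now at (190,196) in the top half, and its axis extended meets the tip within about 2 enlarged pixels. In the scene half the bead end is at about (585,181).

```bash
python3 rem.py 155 187 190 196 609 166 584 181; python3 - <<'E'
# strip-shift check: strip corner travel, sub-pixel bead edges in top view along columns
import cv2,numpy as np
from h import *
x=np.array([.9763,-.2166,0]);y=np.array([.2166,.9763,0]);z=np.array([0,0,1.]);u=.5*x+.866*z
def proj(n,X):
    f,cx,cy,r,t=C[n];return cv2.projectPoints(np.array([X]),np.array(r),np.array(t),np.array([[f,0,cx],[0,f,cy],[0,0,1.]]),None)[0].ravel()
tip=np.array([.6946,.069,.3048])
# where bead axis points should appear (perfect alignment) 20,40 mm inside the end, and +-7mm edges perpendicular to view
im=cv2.cvtColor(cv2.imread("pics/top8.png"),6).astype(int)
for k in(.016,.026,.036,.046):
    p=proj("top",tip-k*y);c=round(p[0]);print(p.round(2),"expected axis; column",c,im[round(p[1])-9:round(p[1])+10,c].tolist(), "u px/mm",((proj("top",tip-k*y+.001*u)-p)).round(3))
E
```

```text
T [0.6947 0.0688 0.3045] B [0.693  0.0623 0.3043] 0.00013407539592664075 0.00034757361186972156 left u 0.00027563863651614066 y 0.006716568915935479 n -0.00010665267941701307
top only 0.000639359713616179 0.006964770957696687
scene y-plane 0.0008246563946774851 1.4092422803189323e-05
[294.02 129.89] expected axis; column 294 [213, 214, 216, 208, 196, 210, 222, 225, 225, 222, 214, 192, 161, 166, 214, 229, 230, 229, 228] u px/mm [ 0.044 -0.496]
[300.44 131.15] expected axis; column 300 [214, 214, 216, 216, 207, 209, 220, 224, 225, 223, 216, 196, 168, 172, 215, 226, 224, 227, 229] u px/mm [ 0.049 -0.495]
[306.86 132.4 ] expected axis; column 307 [213, 213, 214, 215, 201, 197, 217, 223, 225, 224, 219, 205, 180, 154, 196, 231, 231, 231, 231] u px/mm [ 0.054 -0.495]
[313.28 133.66] expected axis; column 313 [213, 215, 216, 205, 199, 216, 223, 225, 224, 220, 209, 184, 149, 181, 226, 230, 231, 230, 228] u px/mm [ 0.06  -0.494]
```

Aligned within about 0.5 mm. I'll draw the hand straight back.

>>> {"fn": "step_arm", "kwargs": {"increments": [{"grip": 0,"delta_pos": [-0.001,0.0002,0],"twist": 0},{"grip": 0,"delta_pos": [-0.001,0.0002,0],"twist": 0},{"grip": 0,"delta_pos": [-0.002,0.0004,0],"twist": 0},{"grip": 0,"delta_pos": [-0.005,0.0011,0],"twist": 0},{"grip": 0,"delta_pos": [-0.01,0.002,0],"twist": 0},{"grip": 0,"delta_pos": [-0.02,0.004,0],"twist": 0},{"grip": 0,"delta_pos": [-0.02,0.004,0],"twist": 0},{"grip": 0,"delta_pos": [-0.02,0.004,0],"twist": 0},{"grip": 0,"delta_pos": [-0.02,0.004,0],"twist": 0},{"grip": 0,"delta_pos": [0,0,0],"twist": 0}]}}

```text
clock: 11.8
position: [0.5357, -0.0968, 0.276]
ee_rot: [0.703, 0.077, 0.703, -0.077]
contact_force: [0.5, -0.3, 0.6]
width: -0.0001
```

```bash
python3 snap.py 9; python3 zoom.py 9; python3 - <<'E'
import cv2,numpy as np
for n,(a,b,c,d) in(("top",(105,155,265,315)),("scene",(175,225,385,435))):
    A=cv2.imread(f"pics/{n}8.png")[a:b,c:d];B=cv2.imread(f"pics/{n}9.png")[a:b,c:d]
    print(n,cv2.absdiff(A,B).mean(),cv2.phaseCorrelate(np.float64(cv2.cvtColor(A,6)),np.float64(cv2.cvtColor(B,6))))
E
```

```text
11.8 [ 0.5357 -0.0968  0.276 ] [ 0.5  -0.26  0.63]
top 0.7354666666666667 ((-0.016349841152145217, -0.002157153901276132), 1.0024090617291226)
scene 2.5545333333333335 ((-0.03564267355640993, 0.027556592205179697), 0.9920578971300665)
```

View pics/z9.png

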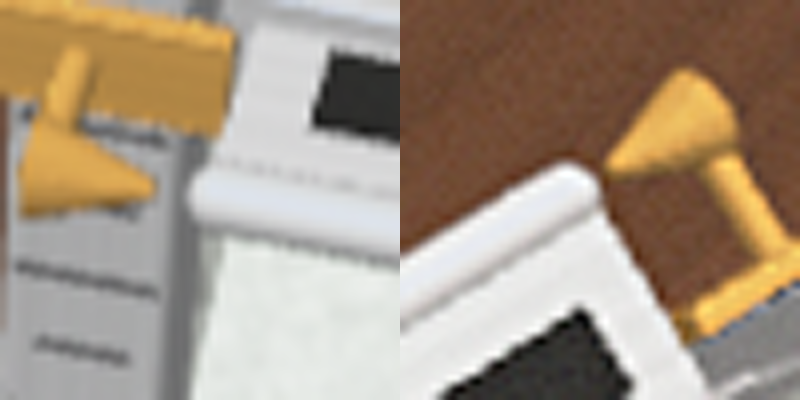

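View pics/all9.png

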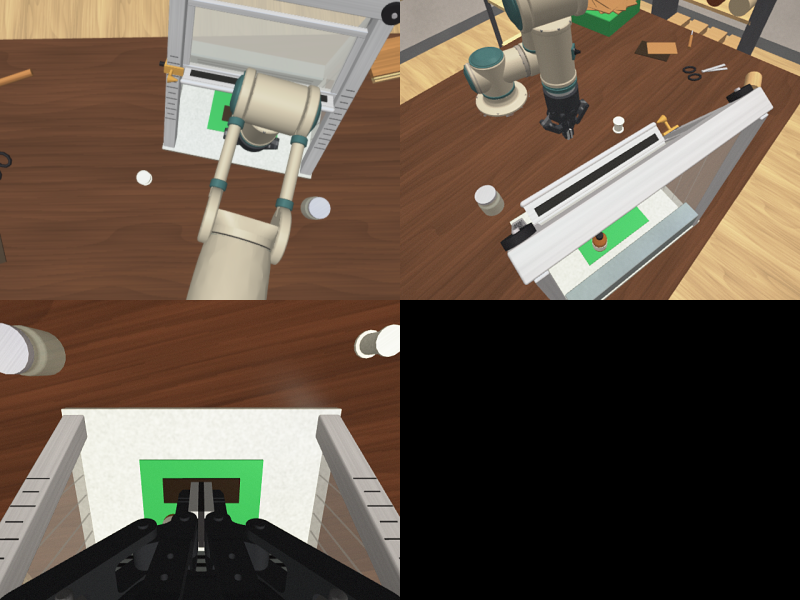

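The window has stayed put (shift under 0.05 px), with the bead end still at (190,196) beside the tip at (155,187). The hand is clear, and the jar, spool and dye bottle are standing where they were.

```bash
python3 -c "
from rig import manip
print(manip.sign_off())"
```

```text
the job is handed in; nothing more can be done
None
```

The window is up with its lip level with the brass pointer's tip, the hand is clear, and the job is handed in at about 12 s on the robot's clock.

- **Push:** I used the shut fingertips on the bead's lower front, following the slope for about 154 mm at about 26 mm/s. The push took about 10 N at most, with no grip and nothing on the lip's top.
- **Contact point:** the tool can only point down, so the fingers pushed the bead's lower front and not its underside.
- **Level with the pointer:** estimates from the two views put the bead's centre 0.3 to 0.8 mm short of the tip. A brightness profile put it about 0.3 mm past, so it is level to within about 1 mm. The camera calibration is only good to about 2 mm.
- **After letting go:** the window and pointer moved less than 0.05 px between pictures. The hand stands about 100 mm back, reading no contact force. The jar, spool and dye bottle look undisturbed.
- **Check that disagreed:** my automatic fit of the strip's left end in the scene view was wrong by up to 30 mm of travel, so I did not use it.

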